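# Tip out the filter cassettes and load them into the empty cells of the covered rack

## Robot

A 6-joint arm with a two-finger parallel gripper is mounted at the origin on the work surface. World frame = base frame: x ahead of the robot, y to its left, z up, the work surface at z = 0. Lengths are in m, angles in rad, forces in N, time in s.
With the tool pointing down it reaches from about 0.325 to 0.775 m from the base axis. Payload 9.3 kg.
Tool frame: the origin (TCP) lies at the very end of the fingers, on their centre line; the grasp point (between the pads) lies 19 mm behind it; y points along the fingers, z is the direction in which the jaws open and shut, and the axes are right-handed (so a half turn about y gives the same grasp; the last joint's range is limited). The gripper opens to 85 mm and grips with 20 to 120 N. Pads are 22 mm wide; open, the fingers measure 114 mm over their backs; the gripper's body (76 mm by 85 mm) begins 54 mm behind the grasp point. The pads swing forward as they close: fully open they stand 13 mm farther back than shut.
Start: joints at [1.075, 0.259, 0.021, 1.334, 0, 1.418], TCP at [0.185, 0.518, 0.231] pointing down, gripper open.
Joint ranges: [-3.04, 3.04], [-0.91, 1.82], [-1.04, 1.36], [-1.92, 1.95], [-1.52, 1.45], [-3.14, 3.14]. Speed limits (rad/s): [2.22, 2.22, 2.79, 3.14, 3.14, 3.14].

## Interface

Orientations are given as a rotation vector (axis times angle).
In Python, from rig import ctrl gives the robot as it stands. Calls block until the motion is done:
- ctrl.move_pose(position, orientation): joint-space move of the TCP to a pose.
- ctrl.line_to(position, rot=None, rate=0.15): straight line of the TCP; rot=None keeps the orientation; rate is the mean speed in m/s.
- ctrl.move_j(angles): joint-space move.
- ctrl.gripper_open() and ctrl.grasp(force=None): open the fingers fully, or close them until they stop; force is the grip in N (None keeps the last).
- ctrl.sleep(seconds).
- ctrl.inverse_kinematics(position, orientation): joint angles nearest the present ones, or None.
- ctrl.capture(name): name is "scene" or "top" or "wrist"; returns the picture (480x640x3 uint8, red, green, blue); there is no depth.
- ctrl.calibration(name): a dict with "camera_matrix" (3x3 intrinsics, pixels), "eye" and "orientation" of the camera in the world. Camera axes: x right, y down, z forward; pixel columns grow to the right and rows downward; lengths in m; the calibration is good to about 2 mm. A picture is of the moment at which its call begins: read the wrist's pose just before it. calibration takes no time and is no camera call; for the wrist camera it gives the pose at the moment of the call.
A pose or a line that the arm cannot do raises ctrl.PlanningError and nothing moves.
- ctrl.finish_job(): hands the job in, once; it reports no verdict.
Trained networks look in the newest picture that a camera, given by its name, has taken for a name from the list of things; names that differ only in an ending like _2 or _b are one class to them, and where a whole thing is asked for, a point or a joint stands for the part that bears it (a point fixed in the world has none). Each returns a list of dicts, best first, with "p" (0 to 1); they miss things now and then, are a little off and sometimes report something else, mostly with a low value. They report only what shows in the picture. A call takes as long as a camera call. They do not tell look-alikes from the thing itself.
- ctrl.boxes_of(camera, thing): "location" ([column, row] in pixels, amid what is visible of it).
- ctrl.silhouettes(camera, thing): "mask" (480x640 bool, what is visible of it) and "location" ([column, row] in pixels, amid what is visible of it).
Readings, each from a call of its own:
- ctrl.get_time_s(): time.
- ctrl.get_joint_pos(): joint angles.
- ctrl.get_dq(): joint speeds.
- ctrl.get_joint_efforts(): joint torques, N m.
- ctrl.get_eef_pos(): TCP position.
- ctrl.get_tcp_rot(): TCP orientation.
- ctrl.get_contact_force(): force on the tool from outside, world axes, zero at the start.
- ctrl.get_ft_torque(): the same for the moment, N m.
- ctrl.get_grip_width(): finger opening in m.
Only numpy, scipy, OpenCV 4.12 (cv2) and the standard library are available. Lean on these libraries where they do the work, as an engineer would, in place of code of your own. Each camera call takes 0.05 s, during which the arm holds its last target.

## Task

Swing the steel bin right over by its crank handle so that all the filter cassettes slide out onto the landing tray, then swing it back fully upright. Feel the rack's black covers by pressing lightly from above to find the empty cells (there the cover sinks and stays down; over a taken cell it springs back), and push every cassette into an empty cell of its own, on top of the sinking cover, until about half its height is in. When all are in, push the rack's lock lever fully over, away from the robot; never press hard on a cover, and leave the other things on the bench where they are.

Things in the scene. Friction and masses are not known exactly. Their poses are not given: they have to be found in the camera images.
- station: Fixed tipping station. Origin on the table below the bin's pivot, +x the pouring direction, z up. A slippery chute 156 mm wide slopes from 75 mm high at x = 4 mm to the slippery landing tray: floor 4 mm above the table, x 50 to 205, y -104 to 104 mm, rim 10 mm high. Two cheeks carry the pivot at y = +-67 mm, 102 mm high; side wings at y = +-77 mm, x 1 to 51 mm, 60 mm high.
- bin (a joint): Tilt of the open steel bin about its front upper lip: a pivot along the station's y, 90 mm above the table. 0 = upright at its stop (bin behind the pivot, x -96 to 0, y +-57 mm, rim at 90 mm); grows as it swings forward and over, stop at 2.4 rad. Stiff hinge (0.2 N m), stays where left. Above about 2.1 rad its contents slide out down the chute.
- handle (a point): Middle of the bin's crank handle: a round black bar, 12 mm diameter, parallel to the pivot, free length 50 mm, at y = -113 mm of the station. Fixed to the bin, it circles the pivot at 80 mm radius: bin upright, it is behind and above the pivot (station x = -72, z = 124 mm, 2.70 rad up from +x); it swings forward over the top. The bar can turn between the fingers.
- rack: Fixed aluminium rack, 170 x 170 x 45 mm (x, y, z); origin at the centre of its underside. 3 x 3 square cells at x and y = -50, 0, 50 mm, openings 33 mm wide, each closed by a black sliding cover. Five of the nine cells are empty. A cassette pushed in to half its height stands 13 mm proud of the rack's top (11.5 mm at the very bottom). A lock lever stands beside it at y = -135 mm.
- lock (a joint): The rack's lock lever: an 80 mm rod with a black ball of 26 mm diameter at its tip, about 96 mm above the table; turns about a line along the rack's y axis at rack x = 0, y = -135, z = 26 mm. 0 = unlocked, leaning 0.5 rad from upright to the rack's -x side (towards the robot); grows to 1.0 = locked, leaning 0.5 rad to +x. Moves easily (under 2 N at the ball), stays where left.
- cassette0: Filter cassette, a white plastic block of 26 mm each way with a round grey filter disc on two faces, about 30 g; it may go into a cell any way up. Origin at its middle. At the start in the bin (absent in some runs).
- cassette1: Filter cassette, a white plastic block of 26 mm each way with a round grey filter disc on two faces, about 30 g; it may go into a cell any way up. Origin at its middle. At the start in the bin (absent in some runs).
- cassette2: Filter cassette, a white plastic block of 26 mm each way with a round grey filter disc on two faces, about 30 g; it may go into a cell any way up. Origin at its middle. At the start in the bin (absent in some runs).
- cassette3: Filter cassette, a white plastic block of 26 mm each way with a round grey filter disc on two faces, about 30 g; it may go into a cell any way up. Origin at its middle. At the start in the bin (absent in some runs).
- cassette4: Filter cassette, a white plastic block of 26 mm each way with a round grey filter disc on two faces, about 30 g; it may go into a cell any way up. Origin at its middle. At the start in the bin (absent in some runs).
- cover0: Black cover of one rack cell (which one varies), 31 mm square, parallel to the rack; origin at the centre of its top, at the start 6 mm above the rack's top. All look alike. Over an empty cell it sinks under about 3 N, up to 20.5 mm, and stays where pushed; over a taken cell it is springy, gives 3 mm at most (9 N) and comes back.
- cover1: Black cover of one rack cell (which one varies), 31 mm square, parallel to the rack; origin at the centre of its top, at the start 6 mm above the rack's top. All look alike. Over an empty cell it sinks under about 3 N, up to 20.5 mm, and stays where pushed; over a taken cell it is springy, gives 3 mm at most (9 N) and comes back.
- cover2: Black cover of one rack cell (which one varies), 31 mm square, parallel to the rack; origin at the centre of its top, at the start 6 mm above the rack's top. All look alike. Over an empty cell it sinks under about 3 N, up to 20.5 mm, and stays where pushed; over a taken cell it is springy, gives 3 mm at most (9 N) and comes back.
- cover3: Black cover of one rack cell (which one varies), 31 mm square, parallel to the rack; origin at the centre of its top, at the start 6 mm above the rack's top. All look alike. Over an empty cell it sinks under about 3 N, up to 20.5 mm, and stays where pushed; over a taken cell it is springy, gives 3 mm at most (9 N) and comes back.
- cover4: Black cover of one rack cell (which one varies), 31 mm square, parallel to the rack; origin at the centre of its top, at the start 6 mm above the rack's top. All look alike. Over an empty cell it sinks under about 3 N, up to 20.5 mm, and stays where pushed; over a taken cell it is springy, gives 3 mm at most (9 N) and comes back.
- cover5: Black cover of one rack cell (which one varies), 31 mm square, parallel to the rack; origin at the centre of its top, at the start 6 mm above the rack's top. All look alike. Over an empty cell it sinks under about 3 N, up to 20.5 mm, and stays where pushed; over a taken cell it is springy, gives 3 mm at most (9 N) and comes back.
- cover6: Black cover of one rack cell (which one varies), 31 mm square, parallel to the rack; origin at the centre of its top, at the start 6 mm above the rack's top. All look alike. Over an empty cell it sinks under about 3 N, up to 20.5 mm, and stays where pushed; over a taken cell it is springy, gives 3 mm at most (9 N) and comes back.
- cover7: Black cover of one rack cell (which one varies), 31 mm square, parallel to the rack; origin at the centre of its top, at the start 6 mm above the rack's top. All look alike. Over an empty cell it sinks under about 3 N, up to 20.5 mm, and stays where pushed; over a taken cell it is springy, gives 3 mm at most (9 N) and comes back.
- cover8: Black cover of one rack cell (which one varies), 31 mm square, parallel to the rack; origin at the centre of its top, at the start 6 mm above the rack's top. All look alike. Over an empty cell it sinks under about 3 N, up to 20.5 mm, and stays where pushed; over a taken cell it is springy, gives 3 mm at most (9 N) and comes back.
- jar: Bystander: amber glass jar, 44 mm diameter, 50 mm high; origin at the centre of its underside.
- bottle: Bystander: glass bottle with a blue cap, 80 mm diameter, 160 mm high; origin at the centre of its underside.
- beaker: Bystander: glass beaker, 64 mm diameter, 70 mm high; origin at the centre of its underside.
- tipbox: Bystander: green box, 60 x 90 x 50 mm high; origin at the centre of its underside.
- spatula: Bystander: steel spatula lying flat, about 130 mm long; origin within it.
Not all that is in view belongs to the job. What is shaped like the cassette1 but green is not meant.

How it is judged:
By the outcome, as a careful person would: the job done as asked, in the order asked, and still so for the second after the job is handed in, with the robot touching nothing.
Of cassette0, cassette1, cassette2, cassette3, cassette4 only 3 to 5 are there at a start; the rules pass over those that are not, and their reading is None.
At some moment in a run one of cassette0, cassette1, cassette2, cassette3, cassette4 may be knocked a few centimetres aside while the robot is not near it.
Once in a run the grip may slacken for a moment while it holds something.
It also fails if it takes over 210 s, if anything falls off the work surface, if the arm or the gripper's body presses on something with over 40 N, if the wrist force passes 120 N, or if a joint passes its speed limit or range.

## Working session

There is one attempt and no reset: what is moved stays moved. The work goes in short steps, each a Python script; the robot and the scene stay as the last script left them, time stands still between calls to the robot, and variables do not carry over. Pictures are saved under pics/ and viewed, and the job is handed in when it is done.

```bash
ls; mkdir -p pics; python3 - <<'E'
from rig import ctrl
import cv2
for n in ["scene","top","wrist"]:
    im=ctrl.capture(n); cv2.imwrite(f"pics/{n}0.png",im[:,:,::-1])
    c=ctrl.calibration(n); print(n,c)
print(ctrl.get_time_s(),ctrl.get_eef_pos(),ctrl.get_tcp_rot())
E
```

```text
pics
scene {'camera_matrix': array([[477.81775592,   0.        , 311.65825672],
       [  0.        , 477.81775592, 231.60922513],
       [  0.        ,   0.        ,   1.        ]]), 'eye': array([1.13599901, 0.36996186, 0.71138474]), 'orientation': array([-1.22234432, -2.25944186,  0.99619788])}
top {'camera_matrix': array([[540.94619153,   0.        , 322.00804617],
       [  0.        , 540.94619153, 239.04816553],
       [  0.        ,   0.        ,   1.        ]]), 'eye': array([0.43222964, 0.00937182, 1.14082145]), 'orientation': array([-2.1470228 ,  2.13614921, -0.15218206])}
wrist {'camera_matrix': array([[431.14425587,   0.        , 320.05863108],
       [  0.        , 431.14425587, 243.25906397],
       [  0.        ,   0.        ,   1.        ]]), 'eye': array([0.11449704, 0.54241009, 0.3731256 ]), 'orientation': array([2.35863377, 1.66214894, 0.24804167])}
0.15 [0.18477257 0.51781677 0.23082179] [-1.55493697  0.26926726 -0.26877151]
```

View pics/top0.png

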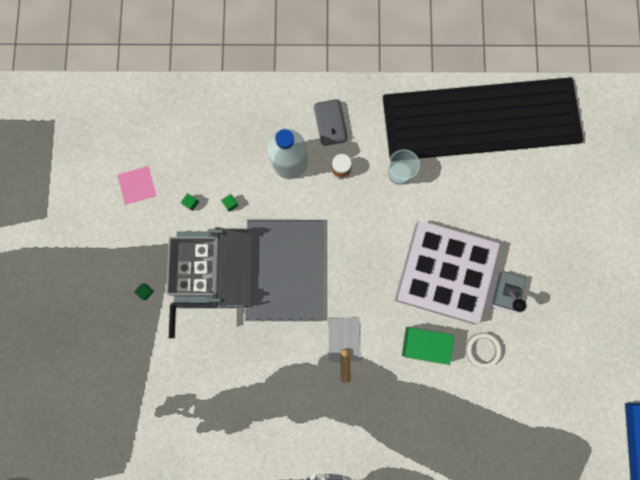

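View pics/scene0.png

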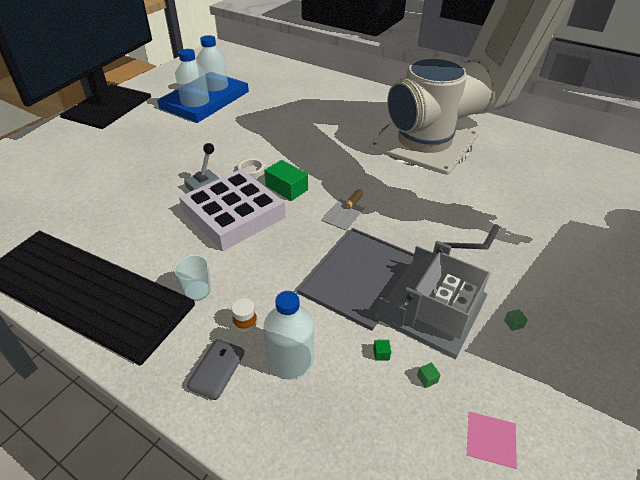

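View pics/wrist0.png

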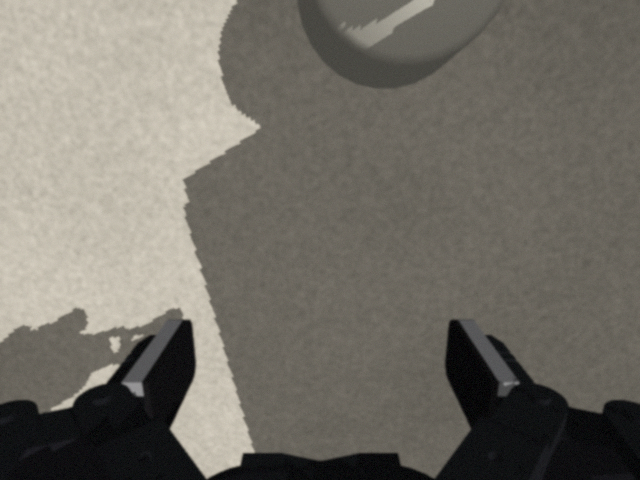

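```bash
cat > h.py <<'E'
import numpy as np, cv2
from rig import ctrl
from scipy.spatial.transform import Rotation as R
def cal(n):
    c=ctrl.calibration(n); return c['camera_matrix'],np.array(c['eye']),R.from_rotvec(c['orientation']).as_matrix()
def ray(n,px,z,c=None):
    K,e,M=c or cal(n); d=M@np.linalg.inv(K)@np.array([px[0],px[1],1.]); return e+d*(z-e[2])/d[2]
def proj(n,P,c=None):
    K,e,M=c or cal(n); q=(np.atleast_2d(P)-e)@M; q=q@K.T; return q[:,:2]/q[:,2:]
def save(im,f,crop=None,s=1):
    if crop: im=im[crop[1]:crop[3],crop[0]:crop[2]]
    im=cv2.resize(im,None,fx=s,fy=s,interpolation=cv2.INTER_CUBIC); cv2.imwrite('pics/'+f,im[:,:,::-1])
E
python3 - <<'E'
from h import *
im=cv2.imread('pics/top0.png')[:,:,::-1]
save(im,'t_st.png',(130,180,340,350),3.7)
save(im,'t_rk.png',(380,200,560,370),3.5)
im=cv2.imread('pics/scene0.png')[:,:,::-1]
save(im,'s_st.png',(290,210,530,370),3.3)
E
```

```text
(no output)
```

View pics/t_st.png

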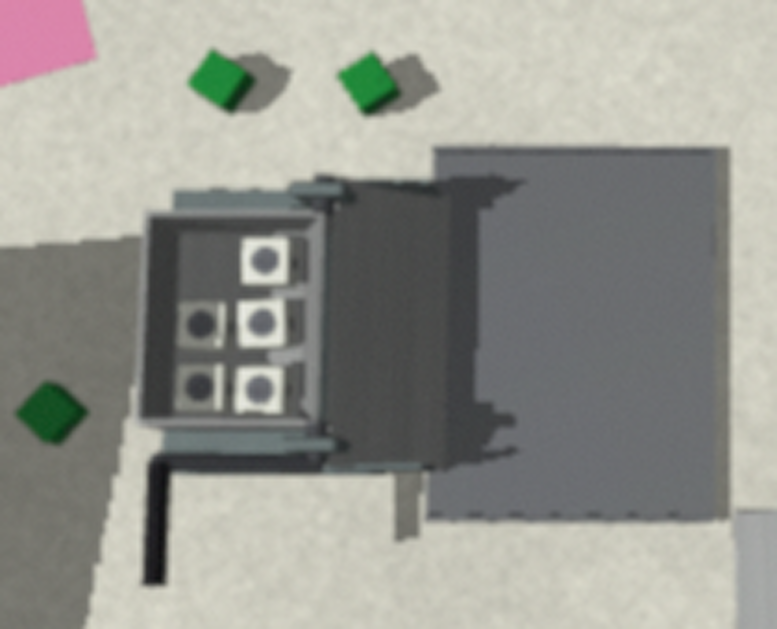

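View pics/t_rk.png

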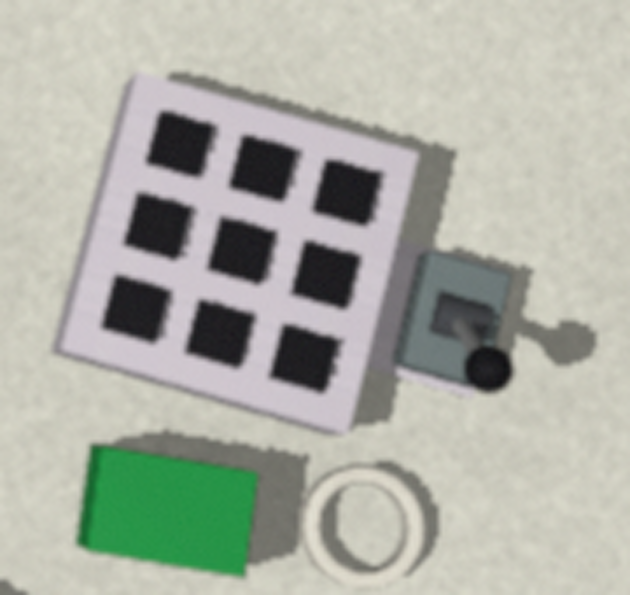

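View pics/s_st.png

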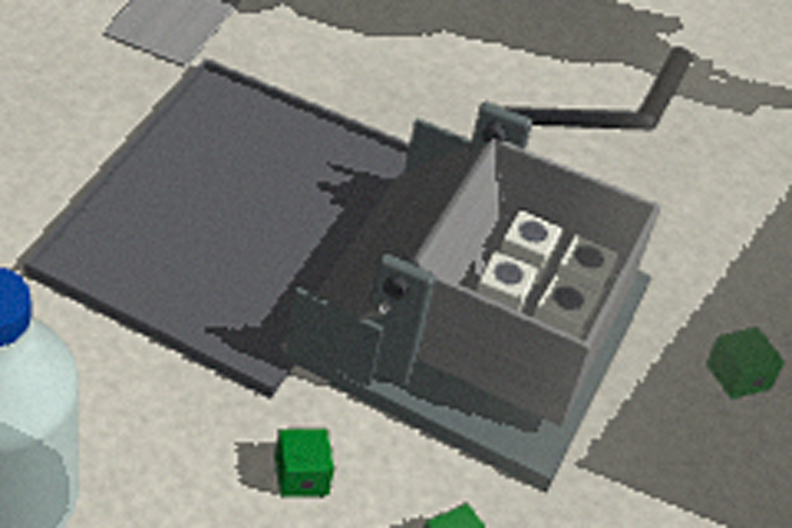

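```bash
cat > fit.py <<'E'
from h import *
from scipy.optimize import least_squares
ct,cs=cal('top'),cal('scene')
T=lambda a,b,s=3.7,o=(130,180):((a/s+o[0]),(b/s+o[1]))
t=.002
st=[('top',T(728,148),(.207,.106,.010)),('top',T(728,520),(.207,-.106,.010)),
('top',T(434,148),(.05,.106,.010)),('top',T(428,520),(.05,-.106,.010)),
('top',T(145,212),(-.098,.059,.09)),('top',T(137,422),(-.098,-.059,.09)),
('top',T(154,525),(-.072,-.113,.130)),
('scene',T(205,62,3.3,(290,210)),(.207,-.106,.010)),('scene',T(22,265,3.3,(290,210)),(.207,.106,.010)),
('scene',T(658,208,3.3,(290,210)),(-.098,-.059,.09)),('scene',T(586,345,3.3,(290,210)),(-.098,.059,.09)),
('scene',T(683,50,3.3,(290,210)),(-.072,-.138,.124)),('scene',T(652,125,3.3,(290,210)),(-.072,-.088,.124)),]
o2=(380,200)
rk=[('top',T(135,75,3.5,o2),(.085,.085,.045)),('top',T(418,150,3.5,o2),(.085,-.085,.045)),
('top',T(345,432,3.5,o2),(-.085,-.085,.045)),('top',T(57,350,3.5,o2),(-.085,.085,.045))]
cc=[(181,145),(265,168),(347,192),(159,226),(242,250),(326,274),(137,309),(220,333),(305,358)]
for i,p in enumerate(cc):
    rk.append(('top',T(*p,3.5,o2),(.05-.05*(i//3),.05-.05*(i%3),.051)))
def fit(L,x0):
    def res(x):
        c,s=np.cos(x[2]),np.sin(x[2]); out=[]
        for n,p,P in L:
            W=[x[0]+c*P[0]-s*P[1],x[1]+s*P[0]+c*P[1],P[2]]
            out.append(proj(n,W,ct if n=='top' else cs)[0]-p)
        return np.ravel(out)
    r=least_squares(res,x0,loss='soft_l1'); print(r.x,np.round(res(r.x).reshape(-1,2),1).tolist()); return r.x
if __name__=='__main__':
    print('handle',ray('top',T(154,525),.13))
    fit(st,[.4,.15,-1.57]); fit(rk,[.4,-.25,-.2])
E
python3 fit.py
```

```text
handle [0.42677673 0.2934962  0.13      ]
[ 0.53757327  0.22101332 -1.57650069] [[-3.0, -0.2], [-4.1, 0.1], [2.7, -1.0], [1.1, -0.8], [-0.6, -3.0], [-1.7, 0.4], [-0.1, 1.0], [-0.2, -2.5], [0.3, -3.0], [1.5, -2.3], [-0.1, 0.9], [-1.6, 1.1], [-1.1, -6.1]]
[ 0.53009008 -0.2400494  -0.28020107] [[0.1, -1.0], [-0.2, 0.6], [0.6, 0.9], [0.7, 0.2], [-0.3, -0.5], [-0.4, -0.2], [0.1, -0.2], [-0.3, -0.1], [-0.0, -0.0], [0.1, 0.1], [-0.4, -0.0], [0.1, 0.1], [0.0, 0.1]]
```

```bash
python3 - <<'E'
import fit as f
from fit import T
s=f.st; s[0]=('top',T(714,148),(.205,.106,.01)); s[1]=('top',T(714,520),(.205,-.106,.01))
del s[12]; del s[2:4]
f.fit(s,[.53,.22,-1.57])
E
```

```text
[ 0.5377152   0.22047616 -1.57389548] [[-0.0, -0.6], [-0.9, -0.2], [-0.4, -3.0], [-1.3, 0.4], [0.3, 1.0], [-0.7, -2.4], [-0.0, -2.8], [1.1, -2.5], [-0.4, 0.8], [-2.1, 0.9]]
```

```bash
python3 - <<'E'
from h import *
M=R.from_rotvec(ctrl.get_tcp_rot()).as_matrix(); print(M.round(2))
K,e,C=cal('wrist'); print('cam off in tool',(M.T@(e-ctrl.get_eef_pos())).round(3),'cam z in tool',(M.T@C[:,2]).round(2))
print(ctrl.get_joint_pos())
# candidate orientations: jaws along station x (world -y), y_tool down
S=np.array([.5377,.2205]);th=-1.5739
def st2w(x,y,z):
    c,s=np.cos(th),np.sin(th); return np.array([S[0]+c*x-s*y,S[1]+s*x+c*y,z])
for sg in (1,-1):
    zt=sg*np.array([np.cos(th),np.sin(th),0]); yt=np.array([0,0,-1.]); xt=np.cross(yt,zt)
    rv=R.from_matrix(np.c_[xt,yt,zt]).as_rotvec()
    print(sg,'x_tool',xt.round(2))
    for k in np.linspace(0,2.4,7):
        a=2.70-k; p=st2w(.08*np.cos(a),-.118,.09+.08*np.sin(a)-.019)
        q=ctrl.inverse_kinematics(p,rv); print(p.round(3),None if q is None else np.round(q,2))
E
```

```text
[[ 0.94 -0.    0.34]
 [-0.34 -0.    0.94]
 [-0.   -1.   -0.  ]]
cam off in tool [-0.074 -0.142 -0.001] cam z in tool [ 0.29  0.96 -0.  ]
[1.07539969e+00 2.59039228e-01 2.09460124e-02 1.33368216e+00
 2.75315192e-06 1.41818573e+00]
1 x_tool [-1.  0.  0.]
[0.42  0.293 0.105] [ 0.45  0.27 -0.3   1.    0.   -2.69]
[0.42  0.274 0.131] [ 0.41  0.23 -0.28  1.06  0.   -2.73]
[0.42  0.247 0.147] [ 0.36  0.19 -0.29  1.09  0.   -2.78]
[0.42  0.215 0.151] [ 0.3   0.17 -0.31  1.09  0.   -2.84]
[0.42  0.185 0.142] [ 0.23  0.15 -0.35  1.07  0.   -2.91]
[0.42  0.16  0.123] [ 0.18  0.15 -0.41  1.01  0.   -2.96]
[0.419 0.144 0.095] [ 0.14  0.17 -0.47  0.94  0.   -3.  ]
-1 x_tool [ 1. -0.  0.]
[0.42  0.293 0.105] [ 0.45  0.27 -0.3   1.    0.    0.45]
[0.42  0.274 0.131] [ 0.41  0.23 -0.28  1.06  0.    0.41]
[0.42  0.247 0.147] [ 0.36  0.19 -0.29  1.09  0.    0.36]
[0.42  0.215 0.151] [ 0.3   0.17 -0.31  1.09  0.    0.3 ]
[0.42  0.185 0.142] [ 0.23  0.15 -0.35  1.07  0.    0.23]
[0.42  0.16  0.123] [ 0.18  0.15 -0.41  1.01  0.    0.18]
[0.419 0.144 0.095] [ 0.14  0.17 -0.47  0.94  0.    0.15]
```

```bash
cat >> h.py <<'E'
S=np.array([.5377,.2205]);TH=-1.5739
def st2w(x,y,z):
    c,s=np.cos(TH),np.sin(TH); return np.array([S[0]+c*x-s*y,S[1]+s*x+c*y,z])
def rotj(phi):
    "tool down, jaws (z_tool) along world angle phi"
    zt=np.array([np.cos(phi),np.sin(phi),0]); yt=np.array([0,0,-1.]); return R.from_matrix(np.c_[np.cross(yt,zt),yt,zt]).as_rotvec()
RK=np.array([.53009,-.24005]);RT=-.2802
def rk2w(x,y,z):
    c,s=np.cos(RT),np.sin(RT); return np.array([RK[0]+c*x-s*y,RK[1]+s*x+c*y,z])
E
python3 - <<'E'
from h import *
rv=rotj(TH+np.pi)
ctrl.move_pose(st2w(-.072,-.118,.20),rv)
c=cal('wrist'); im=ctrl.capture('wrist'); 
P=[st2w(-.072,-.138,.124),st2w(-.072,-.088,.124),st2w(-.072,-.113,.124)]
for p in proj('wrist',P,c): cv2.circle(im,tuple(int(v) for v in p),4,(255,0,0),1); print(p)
save(im,'w1.png'); print(ctrl.get_time_s(),ctrl.get_eef_pos())
E
```

```text
[321.10871612 220.7037269 ]
[321.09214379 308.04404265]
[321.10016724 265.75843295]
1.4417 [0.41950532 0.29361146 0.20013549]
```

View pics/w1.png

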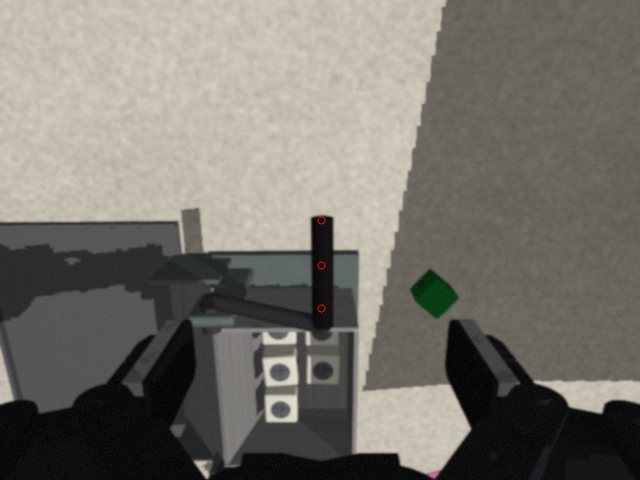

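```bash
python3 - <<'E'
from h import *
rv=rotj(TH+np.pi)
ctrl.line_to(st2w(-.072,-.118,.124-.019),rv,rate=.2)
ctrl.grasp(60); print(ctrl.get_grip_width(),ctrl.get_contact_force())
for k in np.arange(.15,2.26,.15):
    a=2.70-k; ctrl.line_to(st2w(.08*np.cos(a),-.118,.09+.08*np.sin(a)-.019),rate=.12)
    print(round(k,2),ctrl.get_grip_width().round(4),np.round(ctrl.get_contact_force(),1))
print(ctrl.get_time_s())
for n in ['scene','top']: save(ctrl.capture(n),n+'2.png')
E
```

```text
0.009892211040341945 [-2.30996968  6.5868047   2.44429984]Traceback (most recent call last):
  File "<stdin>", line 7, in <module>
AttributeError: 'float' object has no attribute 'round'
```

```bash
python3 - <<'E'
from h import *
print(ctrl.get_grip_width(),ctrl.get_contact_force())
for k in np.arange(.30,2.26,.15):
    a=2.70-k; ctrl.line_to(st2w(.08*np.cos(a),-.118,.09+.08*np.sin(a)-.019),rate=.12)
    print(round(k,2),round(float(ctrl.get_grip_width()),4),np.round(ctrl.get_contact_force(),1))
print(ctrl.get_time_s())
for n in ['scene','top']: save(ctrl.capture(n),n+'2.png')
E
```

```text
0.010235450878561465 [-0.69458582  8.86843062  0.59632374]
0.3 0.0097 [-2.5  9.2  5.6]
0.45 0.0098 [-4.6 12.5 10.8]
0.6 0.0095 [-5.7 13.2 18.6]
0.75 0.0097 [-9.1 12.8 27.4]
0.9 0.0102 [-6.9  7.3 25.6]
1.05 0.01 [-4.3  2.1 21.1]
1.2 0.01 [-1.9  1.2 11.2]
1.35 0.01 [-1.3 -0.6 14.9]
1.5 0.01 [3.9 1.7 5.8]
1.65 0.01 [ 4.3 -6.9  9.9]
1.8 0.0096 [ 5.9 -2.6  2.5]
1.95 0.0097 [ 5.5 -2.1  3.5]
2.1 0.01 [7.7 2.7 0.7]
2.25 0.0096 [ 7.   5.4 -1.7]
6.5
```

View pics/scene2.png

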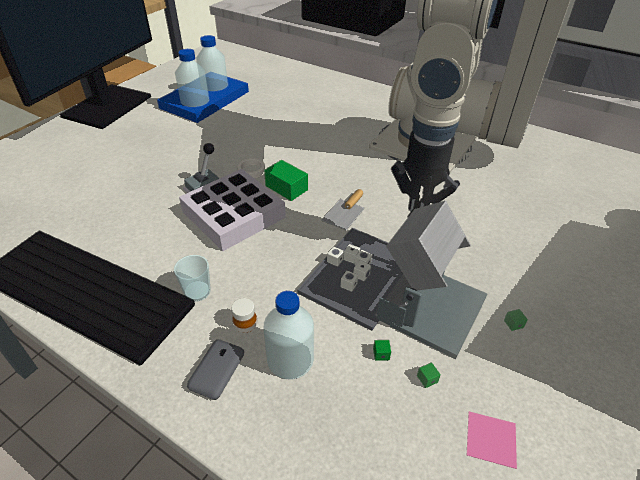

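```bash
python3 - <<'E'
from h import *
for k in [2.38]+list(np.arange(2.2,0,-.2))+[0,-.02]:
    a=2.70-k; ctrl.line_to(st2w(.08*np.cos(a),-.118,.09+.08*np.sin(a)-.019),rate=.12)
    print(round(k,2),round(float(ctrl.get_grip_width()),4),np.round(ctrl.get_contact_force(),1))
    if k==2.38: save(ctrl.capture('scene'),'scene3.png')
ctrl.sleep(.3);print(ctrl.get_contact_force())
ctrl.gripper_open()
p=ctrl.get_eef_pos(); ctrl.line_to([p[0],p[1],.24],rate=.3)
print(ctrl.get_time_s())
for n in ['scene','top']: save(ctrl.capture(n),n+'4.png')
E
```

```text
2.38 0.0099 [10.5  6.3 -9.1]
2.2 0.0098 [5.7 3.1 3.2]
2.0 0.0103 [ 6.3 -4.2  3.1]
1.8 0.0097 [  3.9 -10.9  12.2]
1.6 0.0098 [ -2.5 -17.1  32.4]
1.4 0.0096 [-3.2 -7.7 32.6]
1.2 0.0102 [ 1.1 -1.  16.8]
1.0 0.0099 [ 2.   3.6 11.2]
0.8 0.0099 [3.1 1.1 8.5]
0.6 0.01 [ 5.4  2.6 -2.5]
0.4 0.0096 [ 5.7 -1.4  0.3]
0.2 0.0099 [ 6.3 -0.2 -7.4]
0 0.0097 [ 5.3 -1.4 -3.7]
-0.02 0.0097 [ 6.5 -1.3 -0.5]
[ 5.64148292 -1.87231682  0.2454477 ]
12.1583
```

View pics/scene4.png

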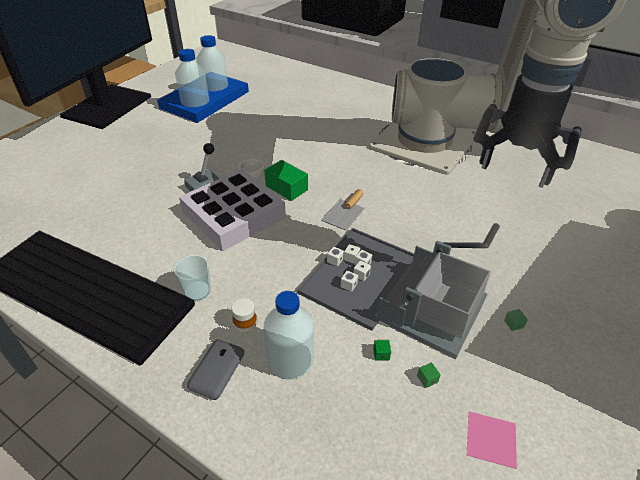

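View pics/top4.png

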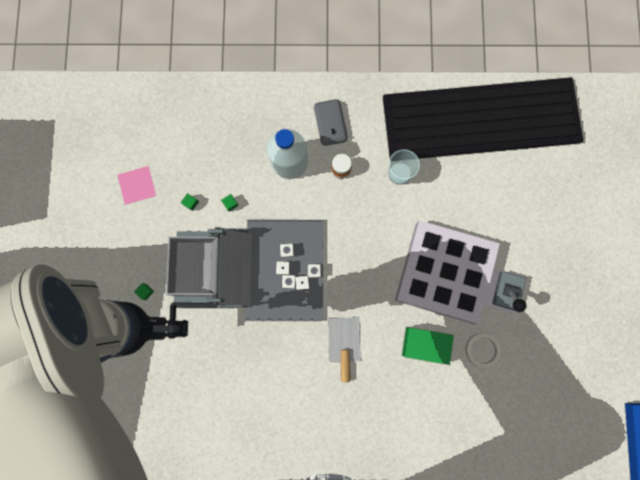

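```bash
cat >> h.py <<'E'
import time
def fz(n=4):
    v=[]
    for _ in range(n): v.append(ctrl.get_contact_force()); ctrl.sleep(.02)
    return np.mean(v,0)
E
python3 - <<'E'
from h import *
ctrl.grasp(30)
rv=rotj(RT+np.pi/2)
ctrl.line_to([.40,.2,.24],rate=.4)
ctrl.move_pose(rk2w(0,0,.12),rotj(RT+np.pi/2)); print(ctrl.get_joint_pos().round(2) if hasattr(ctrl.get_joint_pos(),'round') else ctrl.get_joint_pos())
ctrl.line_to(rk2w(0,0,.056),rate=.1)
b=fz(8); print('base',b.round(2), ctrl.get_time_s())
for z in [.053,.052,.051,.050,.049,.0485]:
    ctrl.line_to(rk2w(0,0,z),rate=.05); f=fz()-b; print(z,f.round(2),np.round(ctrl.get_eef_pos()[2],4))
    if f[2]>7: break
ctrl.line_to(rk2w(0,0,.06),rate=.1)
print(fz()-b,ctrl.get_time_s())
E
```

```text
[-0.57  0.36 -0.11  1.09  0.   -0.29]
base [-0.21  0.05  0.11] 16.075
0.053 [ 0.39 -0.08 -0.25] 0.053
0.052 [ 0.17 -0.24 -0.22] 0.052
0.051 [ 0.42 -0.44  0.33] 0.051
0.05 [-0.31  0.39  2.45] 0.0502
0.049 [-0.6   1.02  4.91] 0.0493
0.0485 [-1.07  0.47  6.56] 0.0489
[0.30491046 0.45922125 0.03438069] 18.3083
```

```bash
python3 - <<'E'
from h import *
import json
res={}
order=[(50,50),(50,0),(50,-50),(0,-50),(-50,-50),(-50,0),(-50,50),(0,50)]
for (x,y) in order:
    x/=1000;y/=1000
    ctrl.line_to(rk2w(x,y,.062),rate=.2); ctrl.line_to(rk2w(x,y,.0525),rate=.08); b=fz(4)
    fs=[]
    for z in [.0500,.0490,.0482]:
        ctrl.line_to(rk2w(x,y,z),rate=.04); f=(fz(4)-b)[2]; fs.append(round(f,1))
        if f>6.5: break
    e=fs[-1]<4.5 and len(fs)==3
    if e:
        ctrl.line_to(rk2w(x,y,.0465),rate=.03); fs.append(round((fz(4)-b)[2],1)); e=fs[-1]<5.5
    res[f'{x},{y}']=[bool(e),fs]; print((x,y),e,fs,flush=True)
    ctrl.line_to(rk2w(x,y,.062),rate=.12)
json.dump(res,open('probe.json','w'))
ctrl.line_to(rk2w(0,0,.2),rate=.4)
print(ctrl.get_time_s())
E
```

```text
(0.05, 0.05) False [np.float64(2.1), np.float64(4.8), np.float64(6.7)]
(0.05, 0.0) True [np.float64(-0.5), np.float64(0.7), np.float64(0.6), np.float64(-0.2)]
(0.05, -0.05) True [np.float64(-0.5), np.float64(1.1), np.float64(1.1), np.float64(0.2)]
(0.0, -0.05) True [np.float64(-0.2), np.float64(-0.1), np.float64(1.1), np.float64(0.0)]
(-0.05, -0.05) False [np.float64(1.9), np.float64(4.5), np.float64(7.2)]
(-0.05, 0.0) True [np.float64(-0.3), np.float64(0.0), np.float64(1.2), np.float64(-0.1)]
(-0.05, 0.05) False [np.float64(2.4), np.float64(4.8), np.float64(6.4)]
(0.0, 0.05) True [np.float64(0.0), np.float64(0.5), np.float64(0.6), np.float64(-0.5)]
36.1917
```

```bash
python3 - <<'E'
from h import *
ctrl.gripper_open()
ctrl.move_pose([.46,.10,.24],rotj(np.pi/2))
c=cal('wrist'); im=ctrl.capture('wrist'); save(im,'w5.png')
L=ctrl.silhouettes('wrist','cassette0')
for d in L: 
    m=d['mask'].astype(np.uint8); r=cv2.minAreaRect(cv2.findNonZero(m)) 
    print(round(d['p'],2),np.round(d['location'],1),m.sum(),[np.round(v,1) for v in r],ray('wrist',d['location'],.03,c).round(4))
print(ctrl.get_time_s(),ctrl.get_eef_pos())
E
```

```text
0.93 [304.6 256. ] 1046 [array([304.5, 257.5]), array([35., 29.]), np.float64(90.0)] [0.5058 0.0847 0.03  ]
0.87 [433.8 413.4] 1051 [array([433.1, 412.5]), array([38.2, 29.8]), np.float64(59.0)] [0.6676 0.2084 0.03  ]
0.84 [251.3 281. ] 1101 [array([248., 282.]), array([34., 36.]), np.float64(0.0)] [0.5289 0.0376 0.03  ]
0.83 [308.8 321.6] 973 [array([310.7, 323.5]), array([36.1, 28.7]), np.float64(86.6)] [0.5685 0.0878 0.03  ]
0.75 [274.8 254.8] 1110 [array([273.2, 255.6]), array([35.5, 33. ]), np.float64(82.9)] [0.5046 0.059  0.03  ]
0.67 [320.6 287.6] 959 [array([318.5, 287.5]), array([35., 29.]), np.float64(90.0)] [0.5352 0.0985 0.03  ]
0.4 [637.9 246.9] 30 [array([629.6, 238.2]), array([30.1,  6.1]), np.float64(51.3)] [0.4978 0.3702 0.03  ]
38.3917 [0.46049911 0.09911191 0.23967596]
```

View pics/w5.png

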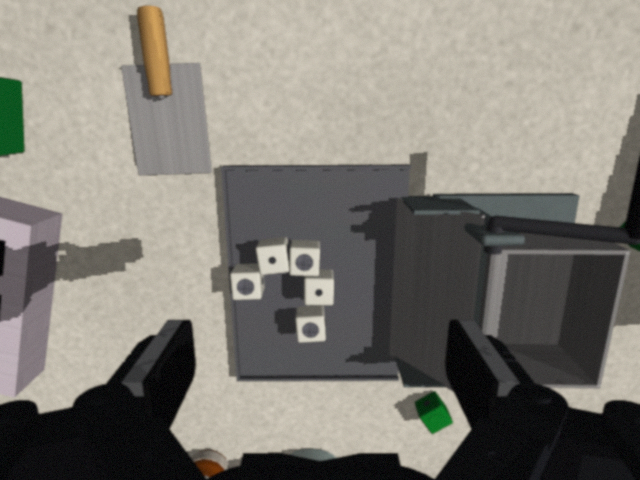

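```bash
cat >> h.py <<'E'
from scipy.optimize import minimize
def fitcube(n,mask,loc,c,zb=.004,h=.026):
    ys,xs=np.nonzero(mask); x0,y0=xs.min()-12,ys.min()-12; w,hh=xs.max()-x0+12,ys.max()-y0+12; s=6
    sub=mask[max(y0,0):y0+hh,max(x0,0):x0+w].astype(np.uint8); ox,oy=max(x0,0),max(y0,0)
    big=cv2.resize(sub,None,fx=s,fy=s,interpolation=cv2.INTER_LINEAR)
    def cost(q):
        a=q[2]/100; ca,sa=np.cos(a),np.sin(a); P=[]
        for i in (-1,1):
            for j in (-1,1):
                for z in (zb,zb+h): P.append([q[0]+ca*i*h/2-sa*j*h/2,q[1]+sa*i*h/2+ca*j*h/2,z])
        p=(proj(n,P,c)-[ox,oy]+.5)*s-.5
        hull=cv2.convexHull(p.astype(np.float32)); m=np.zeros_like(big); cv2.fillConvexPoly(m,(hull*16).round().astype(np.int32),1,shift=4)
        return 1-(m&big).sum()/max(1,(m|big).sum())
    p=ray(n,loc,zb+h/2,c); best=None
    for a in (-60,-30,0,30):
        r=minimize(cost,[p[0],p[1],a],method='Nelder-Mead',options=dict(initial_simplex=[[p[0],p[1],a],[p[0]+.006,p[1],a],[p[0],p[1]+.006,a],[p[0],p[1],a+25]],maxiter=80))
        if best is None or r.fun<best.fun: best=r
    yaw=best.x[2]/100; yaw=(yaw+np.pi/4)%(np.pi/2)-np.pi/4
    return best.x[0],best.x[1],yaw,1-best.fun
def find(n='wrist',f=None,region=True):
    c=cal(n); im=ctrl.capture(n); out=[]
    for d in ctrl.silhouettes(n,'cassette0'):
        m=d['mask'];
        if d['p']<.3 or m.sum()<100: continue
        col=im[m].astype(float).mean(0)
        if col[1]>col[0]*1.3: continue   # green look-alike
        q=fitcube(n,m,d['location'],c); out.append((*q,d['p'],*d['location']))
    if f:
        v=im.copy()
        for q in out:
            ca,sa=np.cos(q[2]),np.sin(q[2])
            P=[[q[0]+.013*(ca*i-sa*j),q[1]+.013*(sa*i+ca*j),.03] for i,j in((1,1),(1,-1),(-1,-1),(-1,1))]
            cv2.polylines(v,[(proj(n,P,c)*16).astype(np.int32)],True,(255,0,0),1,cv2.LINE_AA,4)
        save(v,f,(200,150,440,400) if n=='wrist' else (230,200,350,340),3 if n=='wrist' else 4)
    return out
E
python3 - <<'E'
from h import *
for q in find('wrist','w6.png'): print(np.round(q,4))
print('top')
for q in find('top','t6.png'): print(np.round(q,4))
E
```

```text
[ 5.395e-01  9.710e-02 -1.250e-02  8.425e-01  9.400e-01  3.222e+02
  2.872e+02]
[ 5.117e-01  8.440e-02 -4.340e-02  9.369e-01  8.600e-01  3.056e+02
  2.567e+02]
[5.098e-01 5.660e-02 8.960e-02 9.320e-01 8.400e-01 2.703e+02 2.551e+02]
[5.766e-01 8.950e-02 2.100e-02 9.133e-01 6.800e-01 3.111e+02 3.215e+02]
[ 5.346e-01  3.190e-02 -6.260e-02  8.508e-01  5.600e-01  2.477e+02
  2.805e+02]
top
[5.755e-01 8.740e-02 4.450e-01 7.478e-01 5.700e-01 2.862e+02 2.518e+02]
[5.101e-01 8.160e-02 3.405e-01 6.940e-01 5.200e-01 2.907e+02 2.829e+02]
[5.072e-01 5.690e-02 1.184e-01 9.042e-01 4.600e-01 3.042e+02 2.806e+02]
[5.320e-01 3.290e-02 9.000e-03 8.249e-01 4.500e-01 3.152e+02 2.686e+02]
```

View pics/w6.png

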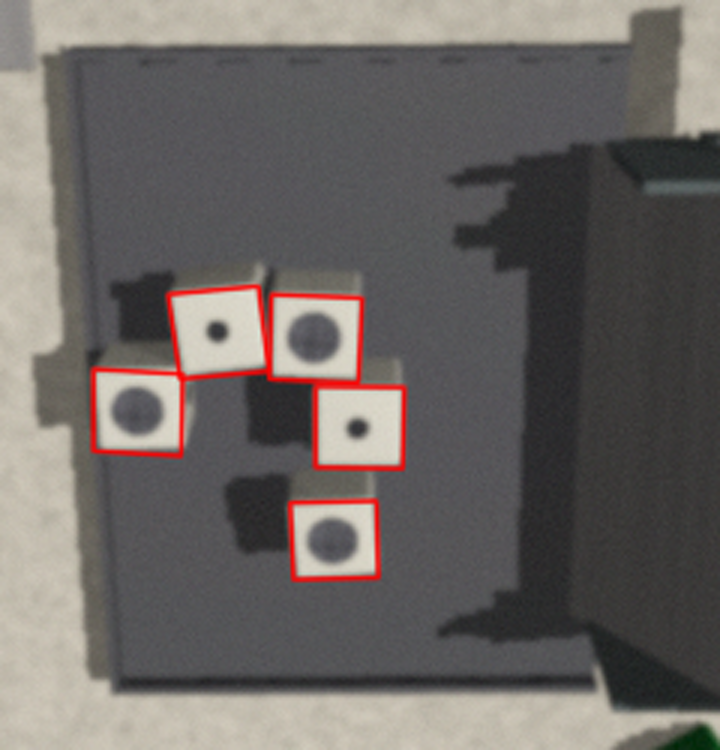

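```bash
cat >> h.py <<'E'
def pick(x,y,phi,off=(0,0),z=.019,force=45):
    rv=rotj(phi); p=np.array([x+off[0],y+off[1]])
    ctrl.move_pose([*p,.11],rv); ctrl.line_to([*p,z],rate=.2); ctrl.grasp(force)
    print('grip',ctrl.get_grip_width(),ctrl.get_eef_pos()); 
    ctrl.line_to([*p,.13],rate=.25); w=ctrl.get_grip_width(); print('lifted',w); return w
def hover(cx,cy,phi,corr=(0,0)):
    p=rk2w(cx,cy,.13); ctrl.move_pose([p[0]+corr[0],p[1]+corr[1],.13],rotj(phi)); print('hover',ctrl.get_grip_width(),ctrl.get_time_s())
def insert(cx,cy,d=.011,corr=(0,0)):
    p=rk2w(cx,cy,0)[:2]+np.array(corr); go=lambda z,r=.1: ctrl.line_to([*p,z],rate=r)
    zt=lambda proud:.045+proud-d
    go(zt(.034),.2); b=fz(3)
    for pr in (.030,.027,.024,.0215,.019):
        go(zt(pr),.05); f=fz(2)-b; print('proud',pr,f.round(1),round(float(ctrl.get_grip_width()),4))
        if np.abs(f).max()>12: print('STOP'); return False
    ctrl.gripper_open(); go(.13,.3); ctrl.grasp(30); return push(cx,cy,corr)
def push(cx,cy,corr=(0,0),start=.071,proud=.012):
    p=rk2w(cx,cy,0)[:2]+np.array(corr); go=lambda z,r=.1: ctrl.line_to([*p,z],rate=r)
    go(start,.2); b=fz(3)
    for z in np.arange(.064,.045+proud-.0001,-.0015).tolist()+[.045+proud]:
        go(z,.03); f=fz(2)-b
        if f[2]>9 or z<.059: print('push',round(z,4),f.round(1),np.round(ctrl.get_eef_pos()[2],4))
        if f[2]>12: print('STOP'); go(.13,.3); return False
    go(.13,.3); return True
def look(f,cells=True):
    c=cal('wrist'); im=ctrl.capture('wrist')
    for i in (-.05,0,.05):
        for j in (-.05,0,.05):
            P=[rk2w(i+a*.0165,j+b*.0165,.045) for a,b in((1,1),(1,-1),(-1,-1),(-1,1))]
            cv2.polylines(im,[(proj('wrist',P,c)*16).astype(np.int32)],True,(255,0,0),1,cv2.LINE_AA,4)
    save(im,f)
E
python3 - <<'E'
from h import *
pick(.5766,.0895,np.pi/2+.021)
look('w7b.png')
ctrl.move_pose(rk2w(-.03,0.0,.2),rotj(RT+np.pi/2)); look('w7.png'); hover(.05,-.05,RT+np.pi/2)
E
```

```text
grip 0.024778731569262667 [0.57699488 0.08951777 0.01965817]
lifted 0.024745839810463525
hover 0.02463805635034763 43.025
```

View pics/w7.png

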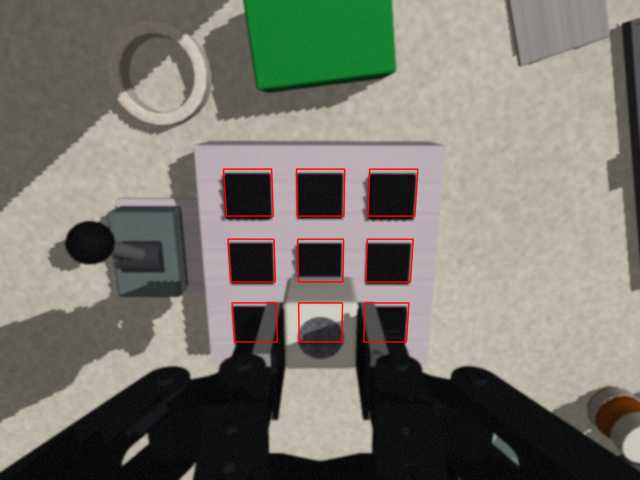

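```bash
python3 - <<'E'
from h import *
print(insert(.05,-.05)); print(ctrl.get_time_s())
ctrl.move_pose(rk2w(-.03,0.0,.2),rotj(RT+np.pi/2)); look('w8.png')
ctrl.gripper_open()
ctrl.move_pose([.46,.10,.24],rotj(np.pi/2))
for q in find('wrist','w9.png'): print(np.round(q,4))
print(ctrl.get_time_s())
E
```

```text
proud 0.03 [-0.1 -0.5 -1.2] 0.0246
proud 0.027 [-0.3 -0.7 -0.7] 0.0248
proud 0.024 [-0.6 -0.7 -1.1] 0.0245
proud 0.0215 [ 0.   0.  -0.4] 0.0248
proud 0.019 [-0.5 -0.7  0.1] 0.0246
push 0.058 [ 0.2  0.4 -1. ] 0.0578
push 0.057 [ 0.2  0.2 -1.1] 0.0569
True
49.4583
[ 5.351e-01  3.260e-02 -8.170e-02  8.508e-01  7.600e-01  2.460e+02
  2.806e+02]
[ 5.113e-01  8.440e-02 -1.300e-03  9.055e-01  7.400e-01  3.046e+02
  2.573e+02]
[5.403e-01 9.690e-02 1.840e-02 8.501e-01 6.900e-01 3.217e+02 2.881e+02]
[5.098e-01 5.650e-02 7.800e-03 8.925e-01 6.000e-01 2.732e+02 2.537e+02]
[5.024e-01 3.471e-01 3.367e-01 8.140e-02 5.400e-01 5.595e+02 2.938e+02]
[ 4.822e-01 -1.569e-01 -4.896e-01  1.826e-01  4.900e-01  2.730e+01
  2.887e+02]
52.2083
```

View pics/w8.png

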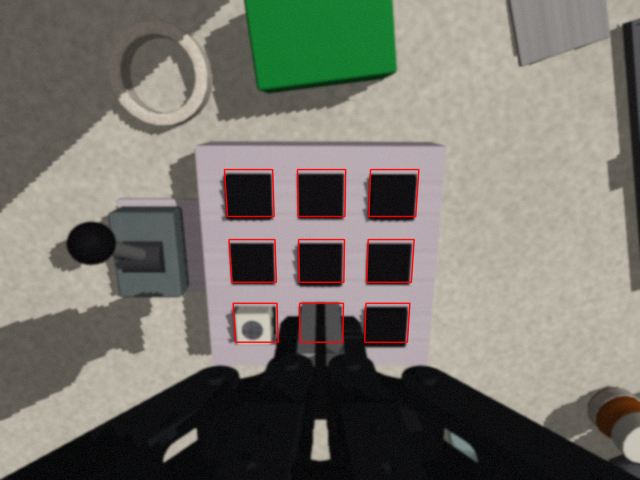

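View pics/w9.png

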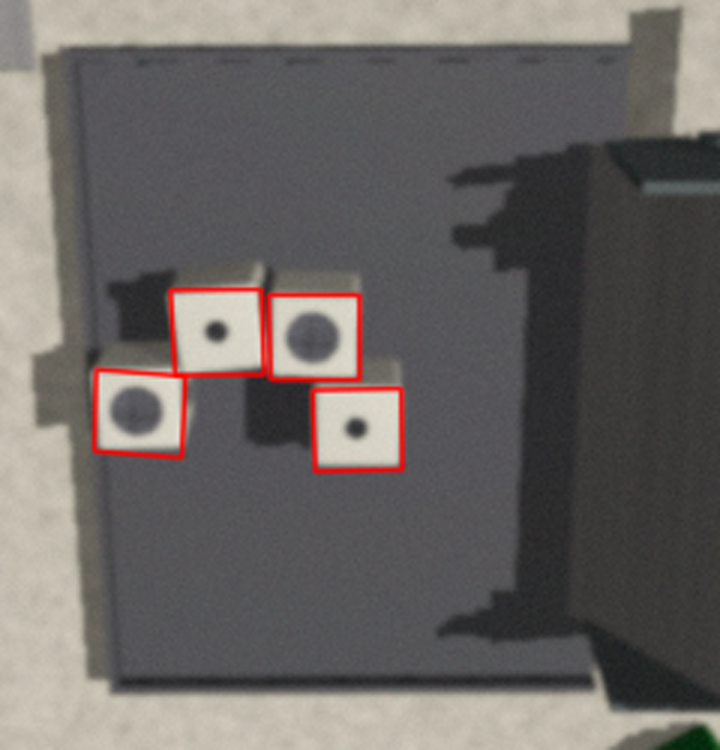

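```bash
cat >> h.py <<'E'
def xt(phi): return np.cross([0,0,-1.],[np.cos(phi),np.sin(phi),0])[:2]
def job(x,y,phi,cell,iphi,off=(0,0)):
    w=pick(x,y,phi,off)
    if not .022<w<.028: print('BAD GRIP'); return False
    o=-np.dot(off,xt(phi)); corr=-o*xt(iphi); print('corr',corr.round(4))
    hover(*cell,iphi,corr)
    if not .022<ctrl.get_grip_width()<.028: print('LOST'); return False
    return insert(*cell,corr=corr)
def after(tag):
    ctrl.move_pose(rk2w(-.03,0.0,.2),rotj(RT+np.pi/2)); look(tag+'r.png'); ctrl.gripper_open()
    ctrl.move_pose([.46,.10,.24],rotj(np.pi/2))
    for q in find('wrist',tag+'t.png'):
        if q[3]>.5: print(np.round(q,4))
    print(ctrl.get_time_s())
E
python3 - <<'E'
from h import *
print(job(.5349,.0323,-.07,(0,-.05),RT+np.pi/2,(0,-.004))); after('a2')
E
```

```text
grip 0.025020528004820495 [0.53530123 0.02824471 0.01981191]
lifted 0.02480964972103774
corr [ 0.0038 -0.0011]
hover 0.02456745119454467 57.0
proud 0.03 [-0.2 -0.2 -0.5] 0.0249
proud 0.027 [ 0.  -0.2 -0.8] 0.0246
proud 0.024 [-0.1  0.  -0.6] 0.0245
proud 0.0215 [-0.5 -0.1 -0.5] 0.0248
proud 0.019 [-0.5  0.2 -0.3] 0.0247
push 0.058 [ 0.6  0.3 -0.3] 0.0579
push 0.057 [ 0.6  0.5 -0.2] 0.0569
True
[5.399e-01 9.680e-02 3.000e-04 8.311e-01 9.500e-01 3.184e+02 2.890e+02]
[5.094e-01 5.680e-02 3.170e-02 9.105e-01 6.100e-01 2.732e+02 2.561e+02]
[ 5.115e-01  8.460e-02 -4.030e-02  9.246e-01  5.700e-01  3.058e+02
  2.602e+02]
66.1
```

View pics/a2r.png

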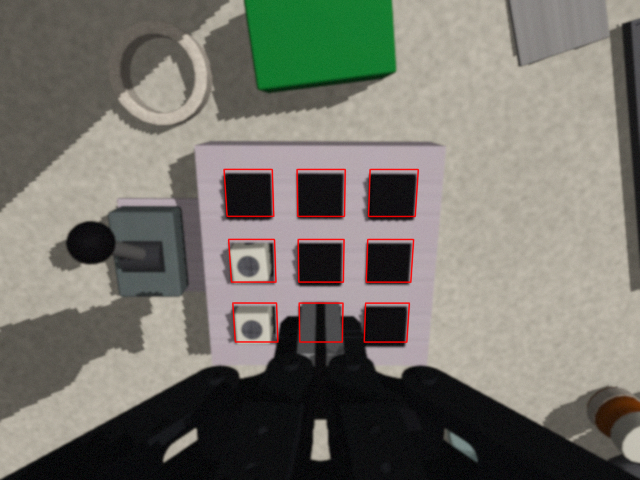

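View pics/a2t.png

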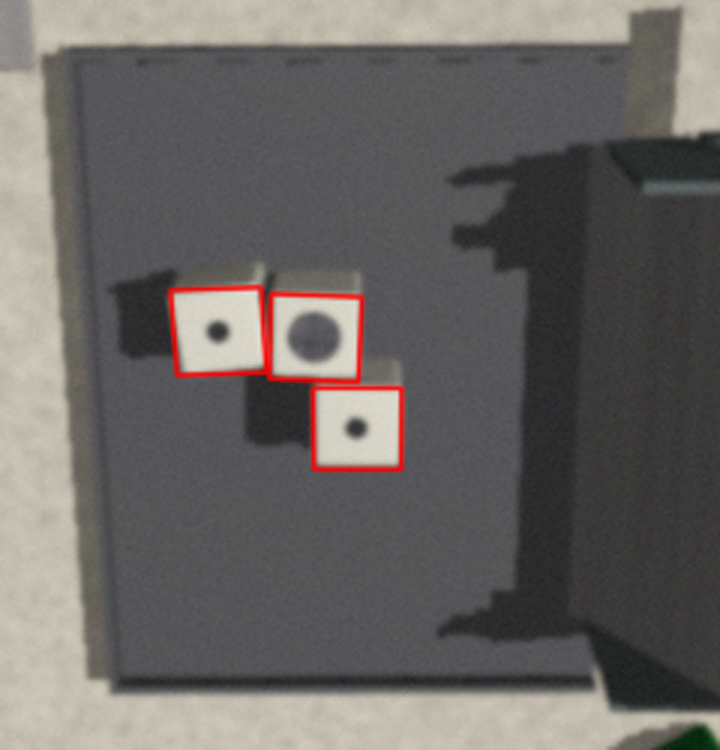

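```bash
python3 - <<'E'
from h import *
print(job(.5399,.0969,np.pi/2+.005,(.05,0),RT,(.003,0))); after('a3')
E
```

```text
grip 0.02469885022898685 [0.54335257 0.0969195  0.01967422]
lifted 0.024403556592140514
corr [-0.0008 -0.0029]
hover 0.0245732839804196 69.8833
proud 0.03 [-0.2 -0.3 -0. ] 0.0248
proud 0.027 [0.1 0.3 0.7] 0.0246
proud 0.024 [-1.5 -0.1 -0.2] 0.0248
proud 0.0215 [-1.3  0.  -0.3] 0.0242
proud 0.019 [-0.4 -0.1  0.1] 0.0247
push 0.058 [-0.4  0.8 -0.5] 0.0578
push 0.057 [-0.8 -0.3 -1.3] 0.0569
True
[ 5.113e-01  8.490e-02 -1.800e-03  9.272e-01  9.700e-01  3.029e+02
  2.562e+02]
[ 5.096e-01  5.710e-02 -2.160e-02  8.806e-01  6.500e-01  2.726e+02
  2.562e+02]
79.95
```

View pics/a3r.png

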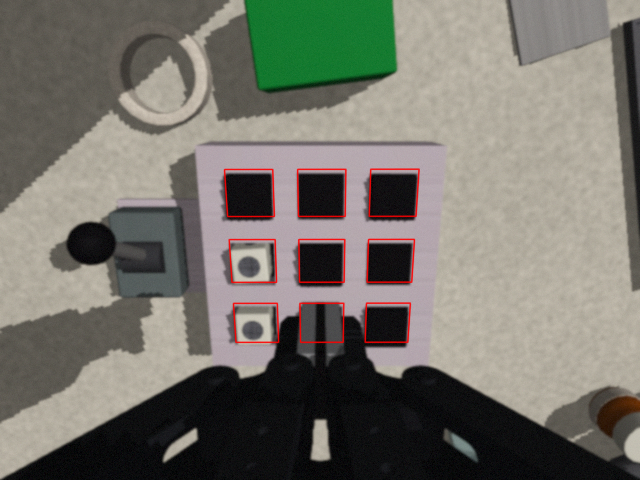

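View pics/a3t.png

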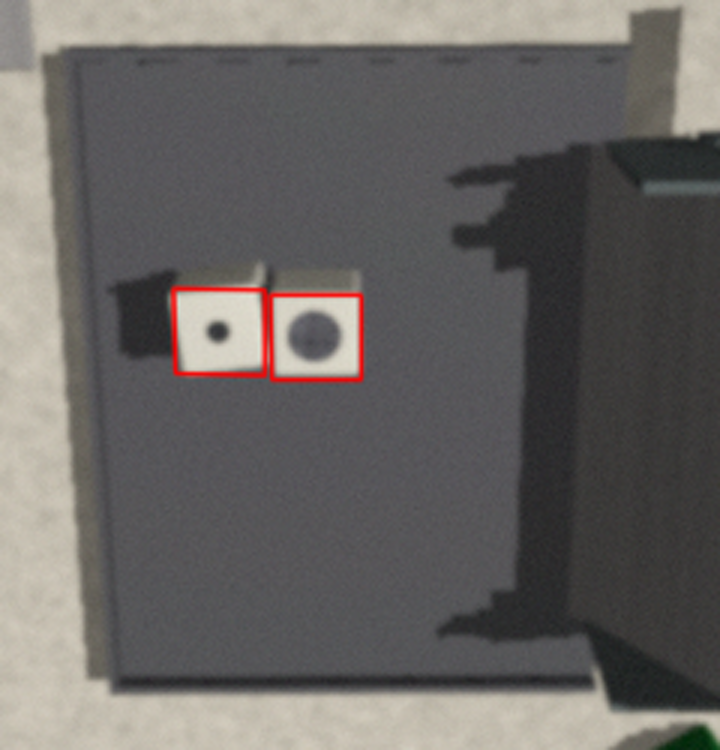

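```bash
python3 - <<'E'
from h import *
print(job(.5114,.0848,-.03,(0,.05),RT+np.pi/2,(0,.003))); after('a4')
E
```

```text
grip 0.02463130283250807 [0.51184458 0.08783168 0.01970713]
lifted 0.024734023199362312
corr [-0.0029  0.0008]
hover 0.024483662679476062 84.725
proud 0.03 [-0.4 -0.4  0.2] 0.0246
proud 0.027 [-0.  -0.1 -0.4] 0.0249
proud 0.024 [ 0.8 -0.8 -0.4] 0.025
proud 0.0215 [-0.3 -0.1 -1.1] 0.0248
proud 0.019 [ 0.4 -0.3 -0.9] 0.0245
push 0.058 [-0.4  0.6 -0.4] 0.0579
push 0.057 [-0.1  0.2 -0.4] 0.0569
True
[ 5.097e-01  5.730e-02 -1.000e-03  9.189e-01  6.800e-01  2.739e+02
  2.573e+02]
93.8167
```

View pics/a4t.png

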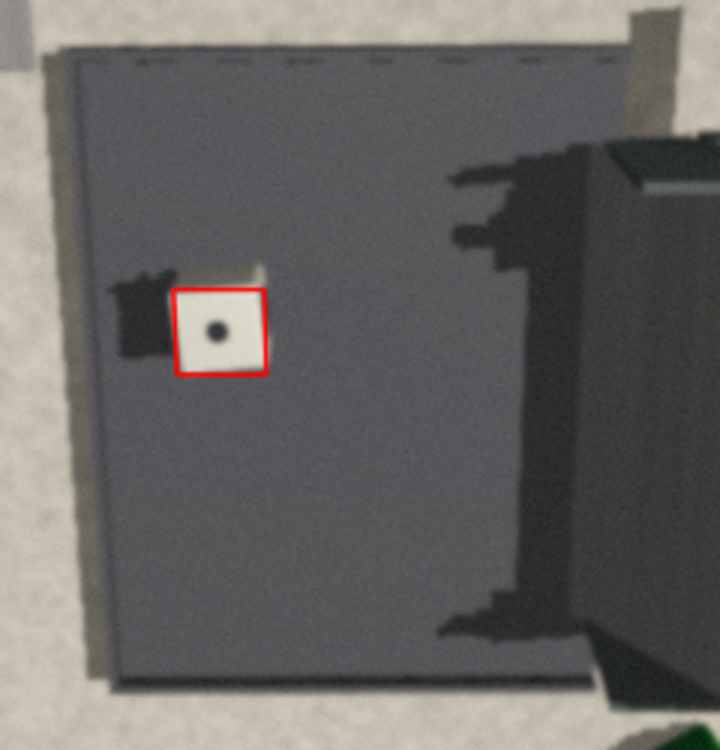

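View pics/a4r.png

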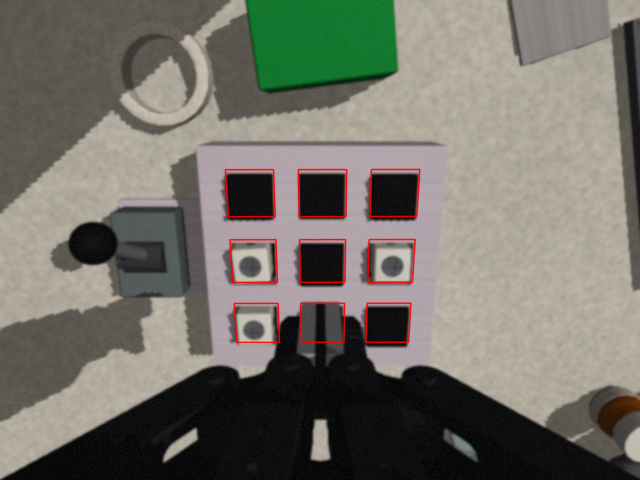

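```bash
python3 - <<'E'
from h import *
print(job(.5097,.0571,np.pi/2+.04,(-.05,0),RT+np.pi/2))
ctrl.move_pose(rk2w(-.05,.15,.25),rotj(RT+np.pi/2))
save(ctrl.capture('scene'),'s10.png',(170,130,320,260),5); im=ctrl.capture('top');save(im,'t10.png'); save(im,'t10c.png',(380,200,560,370),3.5)
print(ctrl.get_time_s())
E
```

```text
grip 0.024739720689250146 [0.51013666 0.05706337 0.01969502]
lifted 0.024468389446563103
corr [ 0. -0.]
hover 0.024733442571087942 97.3333
proud 0.03 [0.2 0.9 0.6] 0.0247
proud 0.027 [0.1 0.1 0.4] 0.0247
proud 0.024 [-0.1  0.6  0.2] 0.0248
proud 0.0215 [-0.3 -0.1  0.7] 0.0246
proud 0.019 [-0.1  0.4 -0.1] 0.0248
push 0.058 [-0.8 -0.1 -1. ] 0.0579
push 0.057 [-0.9 -0.2 -0.4] 0.0569
True
104.6583
```

View pics/s10.png

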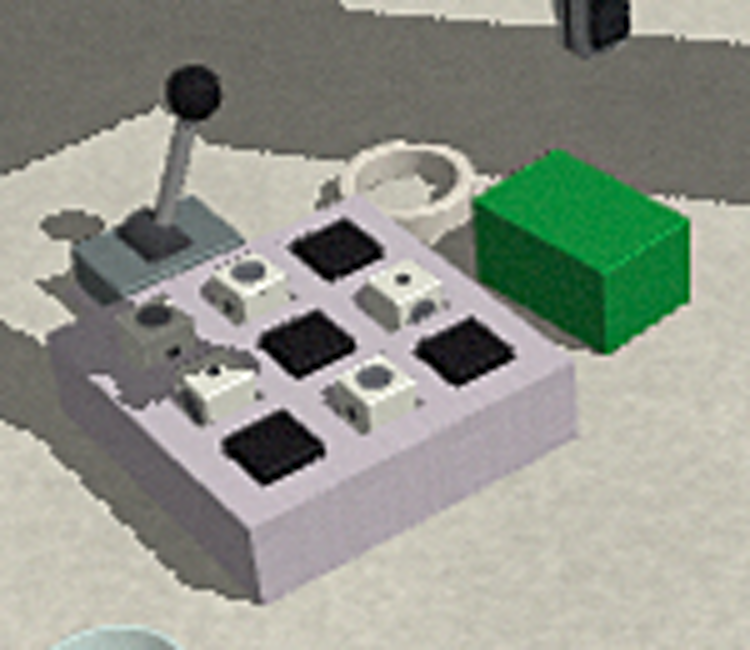

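View pics/t10.png

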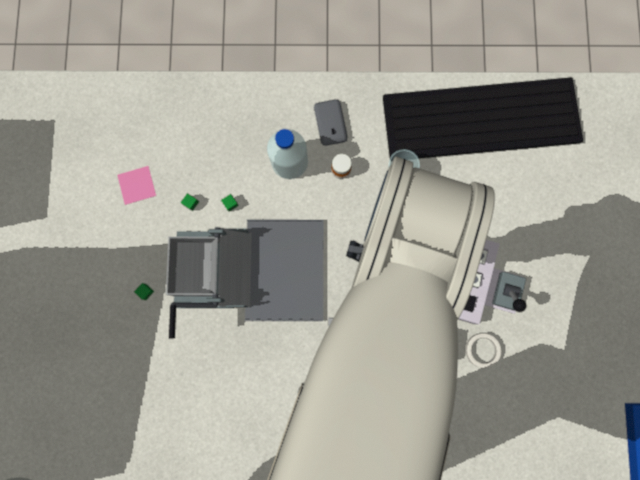

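```bash
python3 - <<'E'
from h import *
w=ray('top',(519.4,305.1),.096); print('ball seen',w,'model',rk2w(-.038,-.135,.096))
rv=rotj(RT+np.pi/2)
ctrl.move_pose(rk2w(-.09,-.135,.17),rv); ctrl.line_to(rk2w(-.09,-.135,.085),rate=.2); b=fz(4)
for x in [-.07,-.06,-.05,-.04,-.03,-.02,-.01,0,.005,.010,.013,.016,.018,.020,.022]:
    ctrl.line_to(rk2w(x,-.135,.085),rate=.06); f=fz(2)-b; fx=f@rk2w(1,0,0)-0; fr=f[0]*np.cos(RT)+f[1]*np.sin(RT); print(x,round(fr,1),f.round(1))
    if fr<-10: break
ctrl.sleep(.2)
ctrl.line_to(rk2w(-.06,-.135,.085),rate=.2); ctrl.line_to(rk2w(-.06,-.135,.2),rate=.3)
ctrl.move_pose([.40,.0,.3],rotj(np.pi/2)); 
im=ctrl.capture('scene'); save(im,'s11.png'); save(im,'s11c.png',(170,130,320,260),5); im=ctrl.capture('top'); save(im,'t11.png'); save(im,'t11c.png',(380,200,560,370),3.5)
print(ctrl.get_time_s())
E
```

```text
ball seen [ 0.46204267 -0.36214754  0.096     ] model [ 0.45623803 -0.3592762   0.096     ]
-0.07 -0.9 [-0.9  0.1 -0.7]
-0.06 -0.6 [-0.4  0.5 -1.1]
-0.05 -0.1 [-0.1  0.2 -0.6]
-0.04 -0.5 [-0.5  0.1 -0.4]
-0.03 -1.2 [-1.   0.6 -0.5]
-0.02 -1.3 [-1.2  0.7 -0.8]
-0.01 -0.1 [-0.2 -0.1 -0.4]
0 -0.6 [-0.5  0.4 -0.5]
0.005 -0.7 [-0.6  0.6 -0.5]
0.01 -0.7 [-0.7  0.1 -0.9]
0.013 -0.2 [-0.2  0.2 -0.4]
0.016 -1.7 [-1.6  0.5 -1.2]
0.018 -8.4 [-8.1  2.3  2.7]
0.02 -17.3 [-16.8   4.1   5.8]
113.8667
```

View pics/s11c.png

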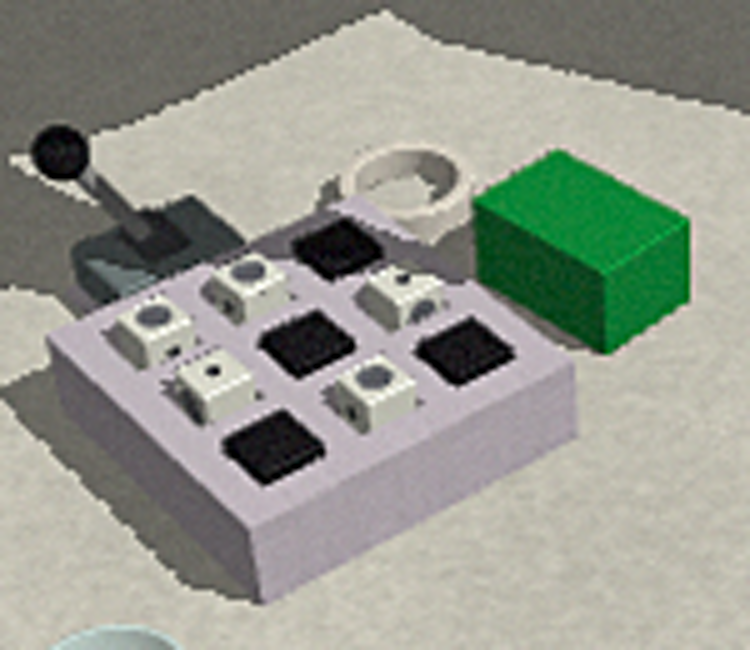

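View pics/t11c.png

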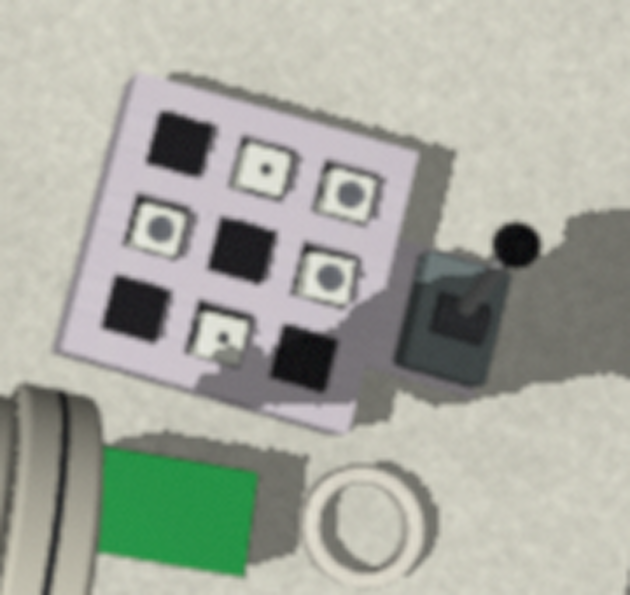

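View pics/s11.png

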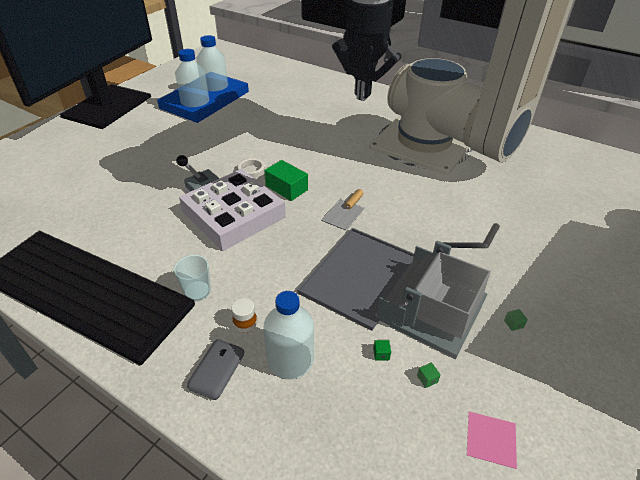

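```bash
python3 - <<'E'
from h import *
w=ray('top',(527.7,270),.096); c,s=np.cos(RT),np.sin(RT); d=w[:2]-RK; print('ball rack',c*d[0]+s*d[1],-s*d[0]+c*d[1])
im=cv2.imread('pics/s11.png')[:,:,::-1].copy(); im=im[150:240,170:300]; im=cv2.resize(im,None,fx=6,fy=6,interpolation=cv2.INTER_CUBIC)
cs=cal('scene')
for i,j in ((.05,0),(.05,-.05),(0,-.05),(-.05,0),(0,.05)):
    for h,col in ((.012,(255,0,0)),(.019,(0,0,255))):
        P=[rk2w(i+a*.013,j+b*.013,.045+h) for a,b in((1,1),(1,-1),(-1,-1),(-1,1))]
        p=(proj('scene',P,cs)-[170,150]+.5)*6
        cv2.polylines(im,[(p*16).astype(np.int32)],True,col,1,cv2.LINE_AA,4)
save(im,'chk.png')
a=cv2.imread('pics/scene0.png');b=cv2.imread('pics/s11.png')
save(np.hstack([a[210:300,400:520],b[210:300,400:520]])[:,:,::-1],'bin.png',None,3.3)
E
```

```text
ball rack 0.03850832737120563 -0.13600195652756544
```

View pics/chk.png

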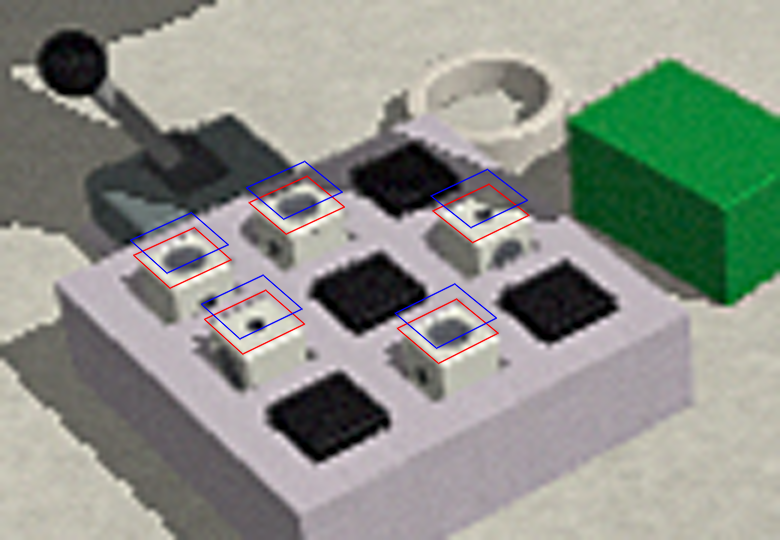

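View pics/bin.png

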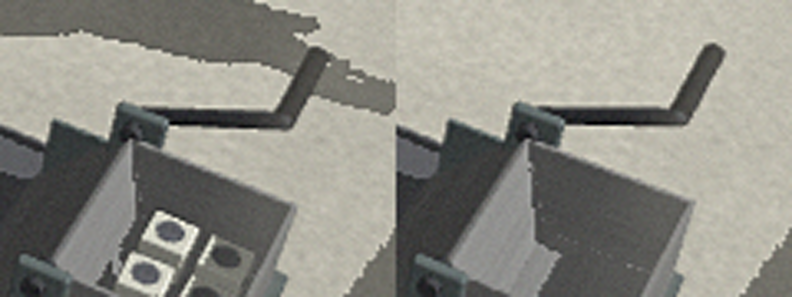

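```bash
python3 - <<'E'
from h import *
from scipy.optimize import minimize
a=cv2.imread('pics/scene0.png',0);b=cv2.imread('pics/s11.png',0);cs=cal('scene')
def ecc(n,x0,y0,x1,y1):
    A=(a if n=='s' else ta);B=(b if n=='s' else tb)
    W=np.eye(2,3,dtype=np.float32)
    try: cc,W=cv2.findTransformECC(A[y0:y1,x0:x1],B[y0:y1,x0:x1],W,cv2.MOTION_TRANSLATION,(3,100,1e-5),None,3); print(n,(x0,y0),round(cc,3),W[:,2].round(2))
    except Exception as e: print('fail',e)
ta=cv2.imread('pics/top0.png',0);tb=cv2.imread('pics/t11.png',0)
ecc('s',300,240,370,320);ecc('s',470,225,500,255);ecc('s',440,240,480,255)
ecc('s',470,255,495,290);ecc('s',400,240,440,310)
ecc('t',165,300,182,340);ecc('t',240,215,330,325)
for k in (0,.01,.02,.05):
    an=2.70-k; print(k,proj('scene',[st2w(.08*np.cos(an),-.113,.09+.08*np.sin(an))],cs),proj('scene',[st2w(-.096*np.cos(k),-.057,.09+.096*np.sin(k))],cs))
E
```

```text
s (300, 240) 1.0 [-0. -0.]
s (470, 225) 0.835 [-0.36 -0.89]
s (440, 240) 0.986 [-0.08 -0.52]
s (470, 255) 0.964 [ 0.25 -0.75]
s (400, 240) 0.972 [ 0.01 -0.04]
t (165, 300) 0.989 [0.24 0.04]
t (240, 215) 0.913 [ 0.01 -0.09]
0 [[490.78362069 233.66592294]] [[489.02679583 270.77842482]]
0.01 [[490.69604128 233.30219449]] [[489.16006251 270.40646718]]
0.02 [[490.60398303 232.93811629]] [[489.28816048 270.03178547]]
0.05 [[490.30099438 231.84421086]] [[489.64118069 268.89176466]]
```

```bash
python3 - <<'E'
from h import *
rv=rotj(TH+np.pi)
ctrl.move_pose(st2w(-.072,-.118,.20),rv); ctrl.line_to(st2w(-.072,-.118,.140),rate=.15); b=fz(4)
for z in np.arange(.134,.1225,-.001):
    ctrl.line_to(st2w(-.072,-.118,z),rate=.04); f=fz(3)-b; print(round(z,4),f.round(1))
    if f[2]>9: break
ctrl.line_to(st2w(-.072,-.118,.22),rate=.2)
ctrl.move_pose([.40,.0,.3],rotj(np.pi/2)); im=ctrl.capture('scene'); save(im,'s12.png'); save(ctrl.capture('top'),'t12.png')
a=cv2.imread('pics/scene0.png',0);b=cv2.imread('pics/s12.png',0)
for x0,y0,x1,y1 in ((470,225,500,255),(440,240,480,255),(470,255,495,290)):
    W=np.eye(2,3,dtype=np.float32); cc,W=cv2.findTransformECC(a[y0:y1,x0:x1],b[y0:y1,x0:x1],W,cv2.MOTION_TRANSLATION,(3,100,1e-5),None,3); print(round(cc,3),W[:,2].round(2))
print(ctrl.get_time_s())
E
```

```text
0.134 [ 0.1 -0.7  0. ]
0.133 [-0.3 -0.3 -0.1]
0.132 [ 0.5 -0.1 -0.2]
0.131 [0.4 0.8 1.5]
0.13 [-0.1  2.1  2.9]
0.129 [-1.7  0.7 11.3]
0.838 [ 0.09 -0.02]
1.0 [-0.01  0.01]
0.993 [-0.11  0.02]
119.3917
```

View pics/s12.png

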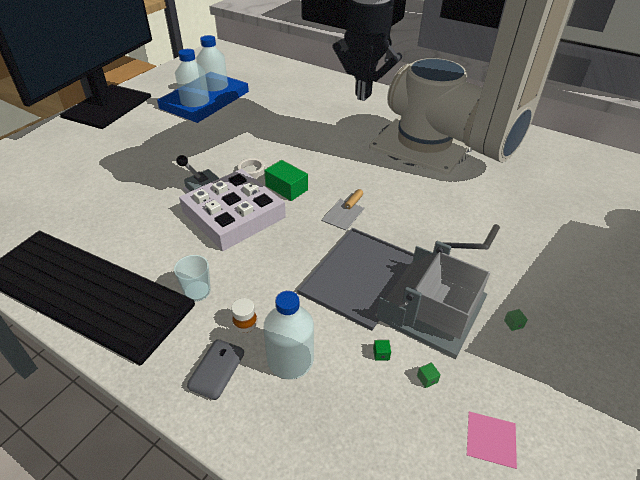

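The picture shows the bin upright and empty around (450,290), all five cassettes in the rack near (233,198), the lever ball over at (182,160), and the other things where they were.

```bash
python3 -c "
from rig import ctrl
ctrl.finish_job()"
```

```text
the job is handed in; nothing more can be done
```

The job is done and handed in at about 119 s. All five cassettes came out of the bin, each is in an empty cell of its own, and the rack is locked.

- **Bin:** I swung it over to about 2.38 rad and back by its handle. A picture taken after locking showed it still about 0.02 rad short of upright. I then pressed the handle down lightly (11 N), and it now matches the starting picture to about 0.1 pixel. This small correction came after the locking, which is a slight departure from the order you asked for.
- **Covers:** Pressing found five sinking covers, at rack (x, y) in mm: (50, 0), (50, -50), (0, -50), (-50, 0) and (0, 50). The other four were springy, and I pressed those with no more than about 7 N.
- **Cassettes:** Each was pushed down to about 12 mm proud of the rack's top. A scene-camera overlay of the 12 mm level fitted all five. No force showed in the readings during the pushes, so the depth rests on the fingertip height and the picture.
- **Lock:** I pushed the lever to its stop. The ball measured at rack x = +38.5 mm, against about +38 mm expected when fully locked.
- **Other things:** The bystanders and the green look-alikes were not touched and look unmoved.

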